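Light the lamp well and hold the field-lens cover plate over its threaded holes

ROBOT

A 6-joint arm with a two-finger parallel gripper is mounted at the origin on the work surface. World frame = base frame: x ahead of the robot, y to its left, z up, the work surface at z = 0. Lengths are in m, angles in rad, forces in N, time in s.
With the tool pointing down it reaches from about 0.25 to 0.725 m from the base axis. Payload 4 kg.
Tool frame: the origin (TCP) lies where the fingers leave the gripper's body, on its centre line; the fingertips stand 73 mm ahead of it and the grasp point (between the pads) lies 54 mm ahead of it (bot.tips_ahead is the z of the fingertips in the tool frame, in m); z points along the fingers, y is the direction in which the jaws open and shut (so a half turn about z gives the same grasp; the last joint's range is limited). The gripper opens to 85 mm and grips with 20 to 120 N. Pads are 22 mm wide; open, the fingers measure 114 mm over their backs; the gripper's body (76 mm by 85 mm) begins 54 mm behind the grasp point. The pads swing forward as they close: fully open they stand 13 mm farther back than shut.
Start: joints at [-1.15, 0.241, 0.005, 1.335, 0, 1.571], TCP at [0.204, -0.456, 0.304] pointing down, gripper open.
Joint ranges: [-2.72, 2.72], [-1.05, 1.87], [-1.09, 1.28], [-1.99, 2.15], [-1.42, 1.44], [-3.14, 3.14]. Speed limits (rad/s): [2.79, 2.79, 3.14, 3.14, 3.14, 3.14].

INTERFACE

Orientations are given as a unit quaternion [x, y, z, w].
In Python, from workcell import readout, camera, get_calibration, order, bot gives the robot as it stands.
- The arm moves only by the tool send_rows, never from a script. Its argument "moves" is a list of rows, each a list of 3 entries, a list of its own where there are three numbers: the shift along the tool's x, y, z in mm, then the turn, a rotation vector about the tool's x, y, z in rad, then the finger opening in mm, from 0 to 85.4. In form: [[[dx, dy, dz], [ax, ay, az], grip], ...]. A call has 1 to 12 rows; each row is the pose to reach, as a shift and turn from the pose measured when the call began, along the tool's axes at that moment; what a row does not reach only later rows make up. A row lasts 1/12 s, in which the tool goes at most 41.7 mm and 7.16 degrees, less where a joint would pass 70% of its speed; a pose out of reach is approached as far as the arm can. A call with a gripper value outside its range is refused whole. The fingers move at their own pace and stop on an object; the grip force is fixed at half the most. Time passes only in rows, so rows that repeat a pose let the fingers close. It gives the time, the measured TCP pose, the force and the opening at its end, in the units of the state.
- readout.get_obs(): the state, without advancing time (a new reading comes with each control period).
- camera(name): name is "scene" or "side" or "wrist"; returns the picture (480x640x3 uint8, red, green, blue); there is no depth.
- get_calibration(name): a dict with "fx", "fy", "cx", "cy" (pixels), "k1" (the pictures are not rectified: a ray, as slopes to the right and down, at radius r is drawn at 1 + k1 r^2 times it, then the intrinsics apply), "R" (3x3) and "t" (3): a world point X has camera coordinates R X + t. Camera axes: x right, y down, z forward; pixel columns grow to the right and rows downward; lengths in m; the calibration is good to about 2 mm. A picture is of the moment at which its call begins: read the wrist's pose just before it. get_calibration takes no time and is no camera call; for the wrist camera it gives the pose at the moment of the call.
- order.job_done(): hands the job in, once; it reports no verdict.
The state is a dict: "clock": time; "joint_pos": joint angles; "joint_vel": joint speeds; "tau": joint torques, N m; "eef_pos": TCP position; "tool_rot": TCP orientation; "ft_force": force on the tool from outside, world axes, zero at the start; "ft_torque": the same for the moment, N m; "grip_width": finger opening in m.
Only numpy, scipy, OpenCV 4.12 (cv2) and the standard library are available. Lean on these libraries where they do the work, as an engineer would, in place of code of your own. Each camera call takes 0.05 s, during which the arm holds its last target. There are 200 camera calls.

TASK

The microscope base is open for a lamp change: first swivel and tilt the spot illuminator until its beam points at the middle of the open lamp well, and let go of it. Then pick up the black field-lens cover plate, the one with the round collar, and hold it level and still about 10 mm above the aluminium seat on the base, turned so that its four holes line up with the four threaded holes, while I plug in the lamp lead and start the screws. Do not let the plate touch the base, leave the other things on the bench as they are, and do not put the plate down or let go: the program finishes while holding the plate hovering there.

Things in the scene. Friction and masses are not known exactly. Their poses are not given: they have to be found in the camera images.
- base: fixed cream microscope base, 230 x 160 mm, 52 mm high, stand lifted off. Origin on the bench under the lamp well's centre; +x to the rear, where a foot block (58 x 84 mm, 71 mm high with its bolt heads, centred at x 108 mm) stands; z up. On top a bare aluminium seat, its face 55 mm above the bench, outlined like the plate: 86 mm wide from x -51 to 27, 56 mm wide from x 27 to 61 mm, with the lamp well in it
- well (a point): centre of the lamp well's mouth (a 44 x 56 mm opening in the seat, an LED inside), in the plane of the seat's face, 55 mm above the bench; axes as the base
- plate: black field-lens cover plate, loose, flat on the bench, about 0.22 kg. 5 mm thick, stepped outline: 86 mm wide from x -51 to 27, 56 mm wide from x 27 to 61 mm. A solid round knurled collar, 44 mm diameter, stands on it, 5 to 37 mm above the underside. Origin on the underside, on the collar's axis (about the centre of mass); +x to the narrow end, z up. Four 12 mm through holes
- thread0 (a point): mouth of a 6 mm threaded hole in the seat's top face, wide end, +y side (x -39, y 31 mm) in the base's frame; belongs under hole0
- thread1 (a point): mouth of a 6 mm threaded hole in the seat's top face, wide end, -y side (x -39, y -31 mm) in the base's frame; belongs under hole1
- thread2 (a point): mouth of a 6 mm threaded hole in the seat's top face, narrow end, +y side (x 49, y 17 mm) in the base's frame; belongs under hole2
- thread3 (a point): mouth of a 6 mm threaded hole in the seat's top face, narrow end, -y side (x 49, y -17 mm) in the base's frame; belongs under hole3
- hole0 (a point): centre of a 12 mm hole at the plate's underside, wide end, +y side (x -39, y 31 mm) in the plate's frame; belongs over thread0
- hole1 (a point): centre of a 12 mm hole at the plate's underside, wide end, -y side (x -39, y -31 mm) in the plate's frame; belongs over thread1
- hole2 (a point): centre of a 12 mm hole at the plate's underside, narrow end, +y side (x 49, y 17 mm) in the plate's frame; belongs over thread2
- hole3 (a point): centre of a 12 mm hole at the plate's underside, narrow end, -y side (x 49, y -17 mm) in the plate's frame; belongs over thread3
- lamp: fixed foot of the spot illuminator: grey disc 110 mm across, 18 mm high, with a 22 mm post; origin on the bench on the post's axis, z up. A yoke (about 90 mm over its side screws) swivels on the post and carries the ivory lamp housing, 50 mm diameter, 112 mm long. Both joints are stiff by friction (0.15 N m) and stay where they are left
- lamp_swivel (a joint): swivel of the yoke about the post's vertical axis, -1.6 to 1.6 rad; 0: the beam points along the foot's +x axis; positive is anticlockwise seen from above
- lamp_tilt (a joint): tilt of the housing in the yoke, -0.5 to 1.0 rad; 0: the beam is level; positive: the lens points down and the rear knob rises
- lamp_pivot (a point): where the swivel and tilt axes cross, in the middle of the housing, 150 mm above the bench; its frame turns with the housing: +x along the beam, out through the lens (62 mm ahead), y along the tilt axis
- lamp_knob (a point): centre of the black 22 mm ball knob on a rod behind the housing, 88 mm behind the pivot on the beam's line; the handle for aiming the lamp. Same axes as lamp_pivot
- stage_insert: bystander: black square plate 90 x 90 x 5 mm with a 36 mm square window and no collar, lying on the bench
- objective: bystander: steel microscope objective, 26 mm diameter, 42 mm high, standing between lamp and base
- eyepiece: bystander: black eyepiece, 34 mm diameter, 52 mm high, standing
- dropper: bystander: amber dropper bottle, 34 mm diameter, 75 mm high
- screwdriver: bystander: screwdriver 170 mm long, lying
- slide_box: bystander: closed slide box 85 x 100 x 32 mm
- screw_tray: bystander: aluminium tray 75 x 110 x 18 mm with the plate's screws, fixed to the bench
Not all that is in view belongs to the job. There is more than one size of the plate; the one meant has the size given above.

How it is judged:
On the way, in this order (a step that is already met when the one before it is completed fails the run):
1. the illuminator's beam points at the middle of the lamp well and the lamp has been let go (x of well in the frame of lamp_pivot above 0.05 m and y of well in the frame of lamp_pivot between -0.02 and 0.02 m and z of well in the frame of lamp_pivot between -0.02 and 0.02 m and contact force between each of the arm, the fingers and lamp below 0.1 N), for 0.3 s.
2. the cover plate is lifted off the bench in the gripper (height (world z) of plate above 0.03 m and contact force between the fingers and plate above 1 N), for 0.2 s.
At the end, for the whole second after the job is handed in: Plate held by the gripper alone, still, level within 0.06 rad: each hole within 3 mm (from above) of its threaded hole, underside 5 to 15 mm above the seat, not touching the base. Lamp let go; its beam line passes within 20 mm of the well centre sideways and up-down (all of step 1 and horizontal distance between hole0 and thread0 below 0.003 m and z of hole0 in the frame of base between 0.06 and 0.07 m and horizontal distance between hole1 and thread1 below 0.003 m and z of hole1 in the frame of base between 0.06 and 0.07 m and horizontal distance between hole2 and thread2 below 0.003 m and z of hole2 in the frame of base between 0.06 and 0.07 m and horizontal distance between hole3 and thread3 below 0.003 m and z of hole3 in the frame of base between 0.06 and 0.07 m and contact force between the fingers and plate above 1 N and contact force between plate and base below 0.1 N and contact force between plate and lamp below 0.1 N and angle between plate's own z axis and vertical below 0.06 rad and linear speed of plate below 0.01 m/s and angular speed of plate below 0.06 rad/s); the arm keeps its last pose, push and grip.
It fails at once if the plate touches the base (contact force between plate and base above 1 N).
It fails at once if a bystander is moved more than 20 mm (distance of any of stage_insert, objective, eyepiece, dropper, screwdriver, slide_box from where it was at the start of the episode above 0.02 m).
It fails at once if a standing bystander is tipped (angle between any of objective, eyepiece, dropper's own z axis and vertical above 0.4 rad).
It also fails if it takes over 53 s, if anything falls off the work surface, if the arm or the gripper's body presses on something with over 40 N, if the wrist force passes 120 N, or if a joint passes its speed limit or range.

## Working session

There is one attempt and no reset: what is moved stays moved. The work goes in short steps, Python scripts to look and compute and a tool call to move; the robot and the scene stay as the last step left them, time stands still between calls to the robot, and variables do not carry over. Pictures are saved under pics/ and viewed, about 8 in all and at most 12, crops included, and the job is handed in when it is done.

Besides the shell and the picture viewer there is one more tool, called after "Emit:" by a JSON object that holds its "name" and its "arguments". send_rows: Moves the arm, as the interface text tells. Its arguments: {"type":"object","properties":{"moves":{"type":"array","items":{"type":"array"}}},"required":["moves"]}

```bash
mkdir -p pics; ls; cat > h.py <<'E'
import numpy as np, cv2
from workcell import readout, camera, get_calibration, order, bot
from scipy.spatial.transform import Rotation as Ro
def K(c): return np.array([[c["fx"],0,c["cx"]],[0,c["fy"],c["cy"]],[0,0,1]]), np.array([c["k1"],0,0,0,0.])
def proj(c,X):
    k,d=K(c); R=np.array(c["R"]); return cv2.projectPoints(np.array(X,float).reshape(-1,1,3),cv2.Rodrigues(R)[0],np.array(c["t"],float),k,d)[0].reshape(-1,2)
def onz(c,uv,z):
    k,d=K(c); R=np.array(c["R"]);t=np.array(c["t"])
    n=cv2.undistortPoints(np.array(uv,float).reshape(-1,1,2),k,d).reshape(-1,2)
    r=np.c_[n,np.ones(len(n))]@R; o=-R.T@t
    return o+r*((z-o[2])/r[:,2])[:,None]
def snap(name,f):
    c=get_calibration(name); im=camera(name); cv2.imwrite(f"pics/{f}.png",im[:,:,::-1]); np.save(f"pics/{f}.npy",c,allow_pickle=True); return c,im
def load(f): return np.load(f"pics/{f}.npy",allow_pickle=True).item()
E
python3 - <<'E'
from h import *
for n in("scene","side"):
    c,im=snap(n,n+"0"); R=np.array(c["R"]);print(n,c["fx"],c["k1"],"cam",-R.T@np.array(c["t"]),"fwd",R[2])
print(readout.get_obs())
E
```

```text
pics
scene 572.8330758630693 -0.02436937208076784 cam [1.0295654  0.7058546  0.84667214] fwd [-0.4445468  -0.65157362 -0.61467874]
side 548.5672097224527 0.03591062135654045 cam [ 0.23314013 -0.92222973  1.22572182] fwd [ 0.1879532   0.61639797 -0.76467453]
{'clock': 0.1, 'joint_pos': array([-1.14995624e+00,  2.41351557e-01,  3.83204218e-03,  1.33520717e+00,
        2.01665260e-05,  1.57082344e+00]), 'joint_vel': array([ 1.87137621e-04, -2.48064794e-03,  3.05726302e-03, -7.70842376e-04,
        4.57428124e-05,  1.61704712e-03]), 'tau': array([-1.11357124e-04, -3.73137867e+01,  2.53010309e+01,  1.08546170e-02,
       -2.56048759e-05, -4.16343312e-06]), 'eef_pos': array([ 0.20408745, -0.45596787,  0.30308463]), 'tool_rot': array([ 9.77945645e-01,  2.08857329e-01, -1.91749120e-04, -9.45991647e-04]), 'ft_force': array([-0.40869672,  0.13106761,  0.11333263]), 'ft_torque': array([-0.02024903,  0.04903122, -0.02228749]), 'grip_width': 0.08548087351572768}
```

View pics/scene0.png

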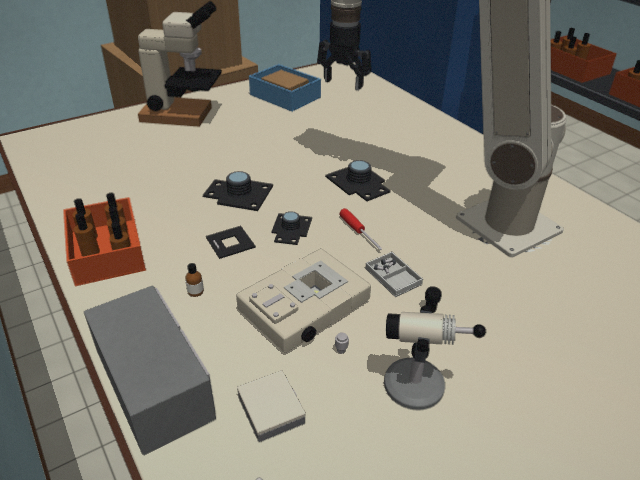

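View pics/side0.png

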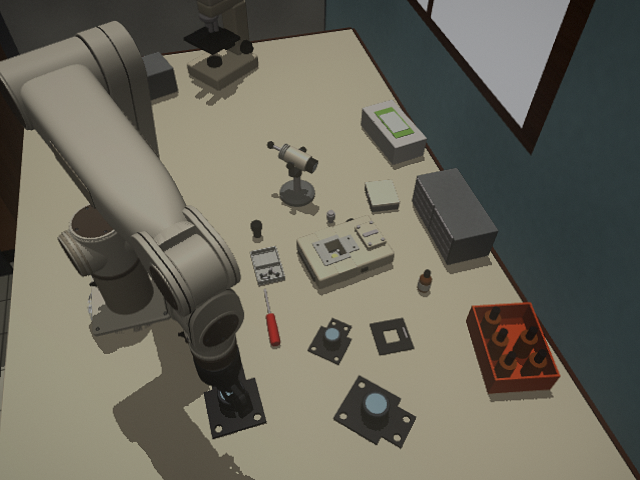

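```bash
python3 - <<'E'
from h import *
a=cv2.imread("pics/scene0.png")[155:295,200:400]; b=cv2.imread("pics/scene0.png")[255:410,230:500]
cv2.imwrite("pics/s1.png",cv2.resize(a,None,fx=4,fy=4,interpolation=cv2.INTER_CUBIC))
b=cv2.imread("pics/side0.png")[205:455,200:420]
cv2.imwrite("pics/d1.png",cv2.resize(cv2.imread("pics/side0.png")[130:280,230:410],None,fx=4,fy=4,interpolation=cv2.INTER_CUBIC))
E
```

```text
(no output)
```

View pics/s1.png

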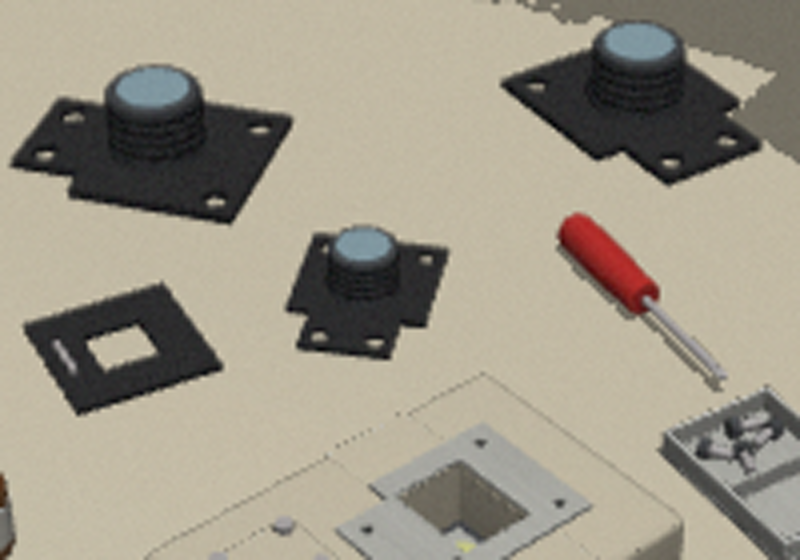

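View pics/d1.png

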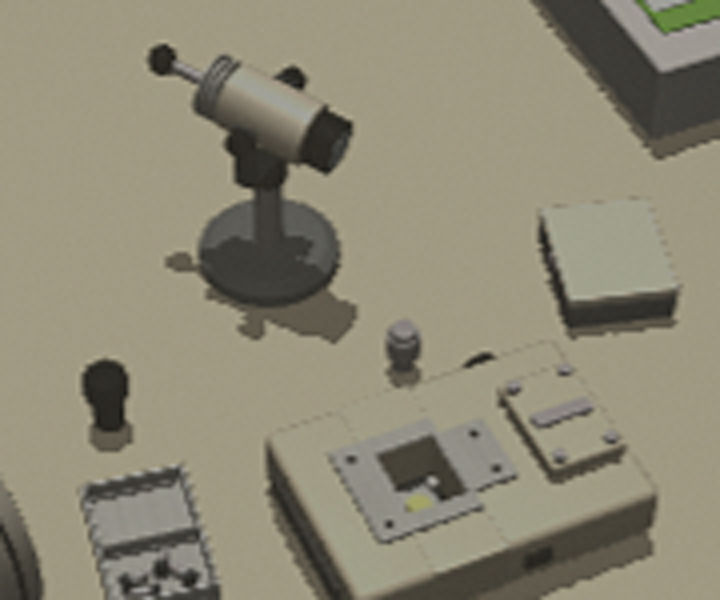

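```bash
cat >> h.py <<'E'
def tri(cs,uvs):
    A=[];b=[]
    for c,uv in zip(cs,uvs):
        p=onz(c,[uv],0)[0];q=onz(c,[uv],.3)[0];d=(q-p)/np.linalg.norm(q-p);P=np.eye(3)-np.outer(d,d);A.append(P);b.append(P@p)
    X=np.linalg.solve(sum(A),sum(b)); return X,[proj(c,X)[0]-np.array(uv) for c,uv in zip(cs,uvs)]
def fit2(model,pts):  # 2D rigid fit: world = R(a) m + t
    m=np.array(model);p=np.array(pts)[:,:2];mc=m.mean(0);pc=p.mean(0);M=m-mc;P=p-pc
    a=np.arctan2((M[:,0]*P[:,1]-M[:,1]*P[:,0]).sum(),(M*P).sum());R=np.array([[np.cos(a),-np.sin(a)],[np.sin(a),np.cos(a)]])
    t=pc-R@mc; return t,a,(np.linalg.norm(m@R.T+t-p,axis=1)*1000).round(1)
H=np.array([[-39,31],[-39,-31],[49,17],[49,-17]])/1000
E
python3 - <<'E'
from h import *
np.set_printoptions(precision=4,suppress=True)
S=load("scene0");D=load("side0")
s=lambda L:[(200+(u-1.5)/4,155+(v-1.5)/4) for u,v in L]; d=lambda L:[(230+(u-1.5)/4,130+(v-1.5)/4) for u,v in L]
dist=lambda P:print([round(1000*np.linalg.norm(P[i]-P[j]),1) for i in range(len(P)) for j in range(i)],P.mean(0))
print("A");P=onz(S,s([(72,117),(44,155),(261,129),(215,202)]),.005);dist(P);print(P)
print("small");P=onz(S,s([(319,337),(375,343),(427,260),(325,245)]),.005);dist(P)
print("C");P=onz(S,s([(728,141),(671,162),(537,86)]),.005);dist(P);print(P)
P=onz(D,d([(351,459),(389,524),(474,434),(497,468)]),.055);print("base side");print(P,fit2(H,P))
P=onz(S,s([(480,442),(559,503),(367,530)]),.055);print("base scene",P)
sk=(480,331);dk=d([(162,59)])[0]
print("knob",tri([S,D],[sk,dk]))
print("foot",onz(S,[(414.5,381)],.018),onz(D,d([(269,243)]),.018))
print("eyep",onz(D,d([(110,425)]),0),"obj",onz(D,d([(404,372)]),0))
E
```

```text
A
[np.float64(48.3), np.float64(129.1), np.float64(144.7), np.float64(144.5), np.float64(128.4), np.float64(89.9)] [ 0.5165 -0.4802  0.005 ]
[[ 0.5421 -0.5433  0.005 ]
 [ 0.5773 -0.5103  0.005 ]
 [ 0.4402 -0.464   0.005 ]
 [ 0.5065 -0.4032  0.005 ]]
small
[np.float64(33.9), np.float64(101.1), np.float64(89.3), np.float64(93.8), np.float64(105.0), np.float64(65.9)] [ 0.4764 -0.268   0.005 ]
C
[np.float64(48.2), np.float64(143.8), np.float64(127.6)] [ 0.2189 -0.33    0.005 ]
[[ 0.1791 -0.2886  0.005 ]
 [ 0.2272 -0.288   0.005 ]
 [ 0.2505 -0.4134  0.005 ]]
base side
[[ 0.5127 -0.0014  0.055 ]
 [ 0.5217 -0.0628  0.055 ]
 [ 0.6017 -0.0028  0.055 ]
 [ 0.6074 -0.0361  0.055 ]] (array([ 0.5559, -0.0265]), np.float64(0.1452095816394219), array([0.1, 0.2, 0.3, 0.5]))
base scene [[ 0.5213 -0.0656  0.055 ]
 [ 0.5127 -0.0036  0.055 ]
 [ 0.6068 -0.038   0.055 ]]
knob (array([0.4585, 0.316 , 0.1644]), [array([ 0.0841, -0.024 ]), array([0.0426, 0.0221])])
foot [[0.5249 0.2569 0.018 ]] [[0.5205 0.2531 0.018 ]]
eyep [[0.3651 0.1201 0.    ]] obj [[0.5874 0.1121 0.    ]]
```

Emit:
{"name": "send_rows", "arguments": {"moves": [[[547,-601,-20],[0,0,-1.956],85],[[547,-601,-20],[0,0,-1.956],85],[[547,-601,-20],[0,0,-1.956],85],[[547,-601,-20],[0,0,-1.956],85],[[547,-601,-20],[0,0,-1.956],85],[[547,-601,-20],[0,0,-1.956],85],[[547,-601,-20],[0,0,-1.956],85],[[547,-601,-20],[0,0,-1.956],85],[[547,-601,-20],[0,0,-1.956],85],[[547,-601,-20],[0,0,-1.956],85],[[547,-601,-20],[0,0,-1.956],85],[[547,-601,-20],[0,0,-1.956],85]]}}

```text
clock: 1.1
eef_pos: [0.36, 0.0206, 0.3165]
tool_rot: [0.571, 0.821, 0.001, -0.0]
ft_force: [1.6, -0.2, -0.8]
grip_width: 0.0851
```

```bash
cat >> h.py <<'E'
def goal(p,xaz,o=None):  # tool-frame shift (mm), turn to reach TCP p, tool down, tool x at azimuth xaz
    o=o or readout.get_obs(); R0=Ro.from_quat(o["tool_rot"]); T=Ro.from_euler("z",xaz)*Ro.from_euler("x",np.pi)
    print("shift",R0.inv().apply(np.array(p)-o["eef_pos"])*1000,"turn",(R0.inv()*T).as_rotvec(),"t",o["clock"],"tcp",o["eef_pos"],"j",o["joint_pos"].round(2),"F",o["ft_force"].round(1),"w",o["grip_width"])
E
python3 - <<'E'
from h import *
np.set_printoptions(precision=4,suppress=True)
goal([.4585,.316,.32],2.376)
E
```

```text
shift [242.4662 195.3864  -3.1322] turn [ 0.0008 -0.0011 -0.4488] t 1.1 tcp [0.36   0.0206 0.3165] j [ 0.06 -0.04 -0.28  1.33  0.    1.27] F [ 1.6 -0.2 -0.8] w 0.0850696648755016
```

Emit:
{"name": "send_rows", "arguments": {"moves": [[[242,195,-3],[0,0,-0.449],85],[[242,195,-3],[0,0,-0.449],85],[[242,195,-3],[0,0,-0.449],85],[[242,195,-3],[0,0,-0.449],85],[[242,195,-3],[0,0,-0.449],85],[[242,195,-3],[0,0,-0.449],85],[[242,195,-3],[0,0,-0.449],85],[[242,195,-3],[0,0,-0.449],85],[[242,195,-3],[0,0,-0.449],85],[[242,195,-3],[0,0,-0.449],85],[[242,195,-3],[0,0,-0.449],85]]}}

```text
clock: 2.02
eef_pos: [0.4578, 0.3148, 0.3191]
tool_rot: [0.373, 0.928, -0.0, -0.001]
ft_force: [0.1, -0.4, -0.3]
grip_width: 0.0848
```

```bash
python3 - <<'E'
from h import *
np.set_printoptions(precision=4,suppress=True)
c,im=snap("wrist","w1");R=np.array(c["R"]);print(-R.T@np.array(c["t"]),R[2])
goal([.4585,.316,.22],2.376); print(proj(c,[.4585,.316,.1644]))
E
```

```text
[0.3998 0.3703 0.3896] [ 0.2254 -0.22   -0.9491]
shift [ 0.5627  1.6741 99.5278] turn [-0.0006 -0.001  -0.0006] t 2.0667 tcp [0.4579 0.3144 0.3195] j [0.6  0.35 0.19 1.42 0.   1.37] F [-0.1 -0.6 -0.2] w 0.08511266252567992
[[320.8194 244.9962]]
```

View pics/w1.png

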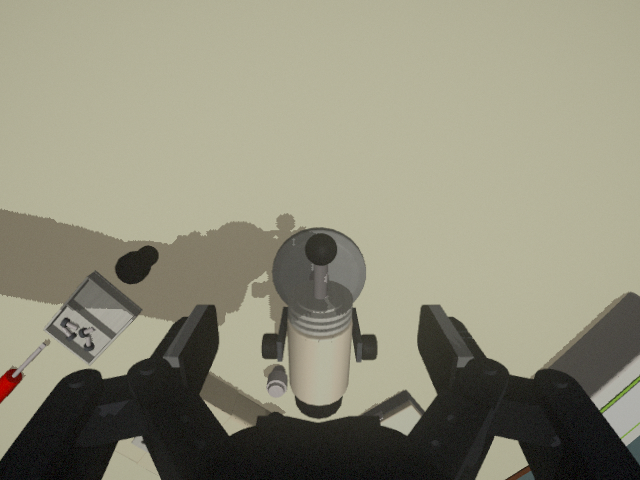

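```bash
python3 - <<'E'
from h import *
np.set_printoptions(precision=4,suppress=True)
c=load("w1");S=load("scene0");D=load("side0")
print(onz(c,[(320.5,249)],.1644),"pivot",onz(c,[(270,347),(368,347),(319.3,347)],.150),"foot top",onz(c,[(320,272)],.018))
sk=(480,331);dk=(230+160.5/4,130+57.5/4)
k,e=tri([S,D,c],[sk,dk,(320.5,249)]);print(k,e)
for pv in ([.5227,.255,.15],onz(c,[(319.3,347)],.15)[0]):
    w=np.array([.556,-.0275,.055]);d=w-pv;L=np.linalg.norm(d);d/=L
    print("pivot",pv,"az",np.arctan2(d[1],d[0]),"tilt",-np.arcsin(d[2]),"knob tgt",pv-.088*d,"now az",np.arctan2(*(pv-k)[[1,0]]),"r",np.linalg.norm(pv-k))
E
```

```text
[[0.4604 0.3139 0.1644]] pivot [[0.4967 0.2234 0.15  ]
 [0.5509 0.28   0.15  ]
 [0.5238 0.252  0.15  ]] foot top [[0.5196 0.2574 0.018 ]]
[0.4591 0.3152 0.1652] [array([-0.4351, -0.5247]), array([ 0.2868, -0.0567]), array([ 0.1011, -2.2733])]
pivot [0.5227, 0.255, 0.15] az -1.4534616677918355 tilt 0.3223243123111839 knob tgt [0.5129 0.3379 0.1779] now az -0.7580880018094173 r 0.08889946189229608
pivot [0.5238 0.252  0.15  ] az -1.4562236362534662 tilt 0.325655922136703 knob tgt [0.5143 0.3348 0.1782] now az -0.7736116376133266 r 0.09176566040340838
```

Emit:
{"name": "send_rows", "arguments": {"moves": [[[-1,2,35],[0,0,0],85],[[-1,2,70],[0,0,0],85],[[-1,2,100],[0,0,0],85],[[-1,2,100],[0,0,0],85],[[-1,2,100],[0,0,0],20],[[-1,2,100],[0,0,0],15],[[-1,2,100],[0,0,0],15],[[-1,2,100],[0,0,0],15],[[-1,2,100],[0,0,0],15],[[-1,2,100],[0,0,0],15],[[-1,2,100],[0,0,0],15],[[-1,2,100],[0,0,0],15]]}}

```text
clock: 3.07
eef_pos: [0.4604, 0.3156, 0.2204]
tool_rot: [0.374, 0.928, 0.001, 0.0]
ft_force: [1.5, 0.1, 1.7]
grip_width: 0.0187
```

```bash
python3 - <<'E'
from h import *
np.set_printoptions(precision=4,suppress=True)
o=readout.get_obs();R0=Ro.from_quat(o["tool_rot"]);pv=np.array([.523,.2535]);p=o["eef_pos"];q=p[:2]-pv
a0=np.arctan2(q[1],q[0]);a1=-1.455+np.pi;r0=np.hypot(*q);r1=.0835
for s in np.linspace(0,1,9)[1:]:
    a=a0+(a1-a0)*s;r=r0+(r1-r0)*s
    P=np.r_[pv+r*np.array([np.cos(a),np.sin(a)]),p[2]+.0133*s]
    print((R0.inv().apply(P-p)*1000).round(1),round(-.685*-s,3))
E
```

```text
[-1.   7.4 -1.7] 0.086
[-2.6 14.6 -3.3] 0.171
[-4.8 21.5 -5. ] 0.257
[-7.6 28.3 -6.6] 0.342
[-10.9  34.7  -8.3] 0.428
[-14.7  40.8  -9.9] 0.514
[-19.   46.5 -11.6] 0.599
[-23.7  51.7 -13.2] 0.685
```

Emit:
{"name": "send_rows", "arguments": {"moves": [[[-1,7.4,-1.7],[0,0,0.086],15],[[-2.6,14.6,-3.3],[0,0,0.171],15],[[-4.8,21.5,-5],[0,0,0.257],15],[[-7.6,28.3,-6.6],[0,0,0.342],15],[[-10.9,34.7,-8.3],[0,0,0.428],15],[[-14.7,40.8,-9.9],[0,0,0.514],15],[[-19,46.5,-11.6],[0,0,0.599],15],[[-23.7,51.7,-13.2],[0,0,0.685],15],[[-23.7,51.7,-13.2],[0,0,0.685],15],[[-23.7,51.7,-13.2],[0,0,0.685],15],[[-23.7,51.7,-13.2],[0,0,0.685],15]]}}

```text
clock: 3.98
eef_pos: [0.5134, 0.338, 0.2332]
tool_rot: [0.662, 0.749, 0.002, -0.001]
ft_force: [1.7, 5.6, -4.1]
grip_width: 0.0189
```

```bash
python3 - <<'E'
from h import *
c,a=snap("side","side1");c,b=snap("scene","scene1");c,w=snap("wrist","w2")
x=cv2.resize(a[130:220,240:350],(400,327));y=cv2.resize(b[270:410,370:510],(400,400))
out=np.zeros((420,800,3),np.uint8);out[:327,:400]=x;out[:400,400:]=y
cv2.imwrite("pics/m1.png",out[:,:,::-1]);print(proj(c,[.5135,.3365,.178]),readout.get_obs())
E
```

```text
[[316.81347556 330.41751705]] {'clock': 4.1333, 'joint_pos': array([0.58090555, 0.5013534 , 0.202231  , 1.26808633, 0.00334396,
       2.02896453]), 'joint_vel': array([-0.00168325, -0.00186278, -0.00045688,  0.00118656, -0.00040164,
        0.00016209]), 'tau': array([ -2.17716582, -50.43253183,  23.68047237,   1.83917765,
        -1.21153504,   0.06320036]), 'eef_pos': array([0.5134081 , 0.33795729, 0.23330079]), 'tool_rot': array([ 0.66240447,  0.74914238,  0.00217007, -0.00114193]), 'ft_force': array([ 2.11470009,  4.90807806, -2.85136692]), 'ft_torque': array([ 1.32171186, -0.33461846,  0.02058613]), 'grip_width': 0.018284021427515864}
```

View pics/m1.png

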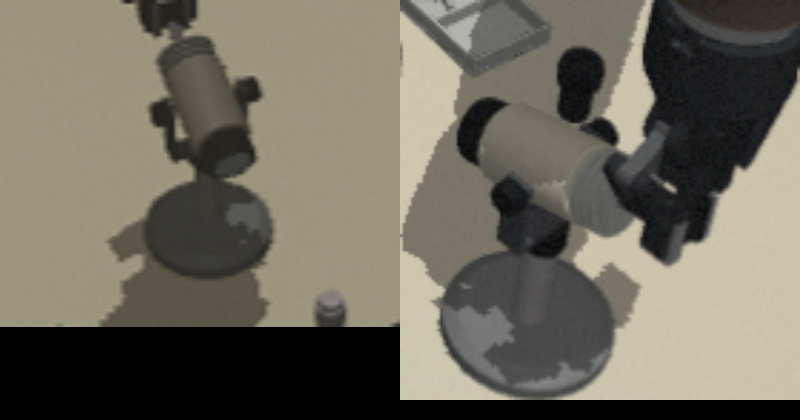

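Emit:
{"name": "send_rows", "arguments": {"moves": [[[0,0,0],[0,0,0],30],[[0,0,0],[0,0,0],60],[[0,0,0],[0,0,0],85],[[0,0,0],[0,0,0],85],[[0,0,0],[0,0,0],85],[[0,0,-30],[0,0,0],85],[[0,0,-70],[0,0,0],85],[[0,0,-100],[0,0,0],85],[[0,0,-100],[0,0,0],85],[[0,0,-100],[0,0,0],85]]}}

```text
clock: 4.97
eef_pos: [0.5141, 0.3378, 0.3362]
tool_rot: [0.662, 0.749, 0.005, -0.0]
ft_force: [-0.3, 0.2, -0.3]
grip_width: 0.0849
```

```bash
python3 - <<'E'
from h import *
c,a=snap("side","side2");c,b=snap("scene","scene2");c,w=snap("wrist","w3")
x=cv2.resize(a[120:220,250:350],(400,400),interpolation=cv2.INTER_CUBIC);y=cv2.resize(b[290:390,380:480],(400,400),interpolation=cv2.INTER_CUBIC)
out=np.zeros((600,800,3),np.uint8);out[:400,:400]=x;out[:400,400:]=y
out[400:,:400]=w[220:420,120:520]
cv2.imwrite("pics/m2.png",out[:,:,::-1])
E
```

```text
(no output)
```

View pics/m2.png

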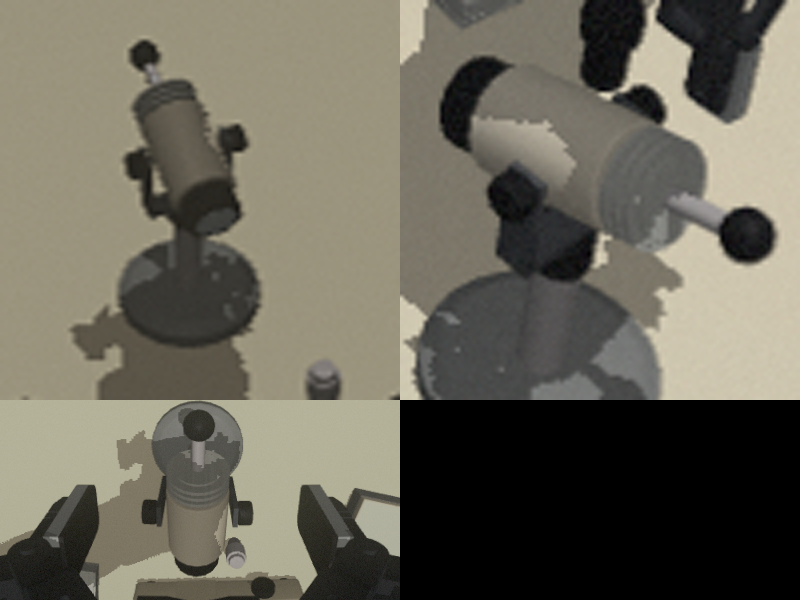

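```bash
cat > aim.py <<'E'
from h import *
np.set_printoptions(precision=4,suppress=True)
D,S,W=load("side2"),load("scene2"),load("w3")
d=lambda u,v:(250+(u-1.5)/4,120+(v-1.5)/4); s=lambda u,v:(380+(u-401.5)/4,290+(v-1.5)/4); w=lambda u,v:(120+u,220+v-400)
k,e=tri([D,S,W],[d(144,54),s(748,234),w(199,425.5)]);print("knob",k,np.round(e,1).tolist())
a,e=tri([D,S,W],[d(139,165),s(512,195),w(150.5,512)]);print("scr R",a,np.round(e,1).tolist())
b,e=tri([D,S,W],[d(231,138),s(640,103),w(245,512)]);print("scr L",b,np.round(e,1).tolist())
wl=np.array([.556,-.0275,.055])
for pv in ((a+b)/2,np.array([.523,.2535,.15])):
    x=(pv-k);x/=np.linalg.norm(x);y=np.cross([0,0,1],x);y/=np.linalg.norm(y);z=np.cross(x,y)
    print("pivot",pv,"r",np.linalg.norm(pv-k),"well in frame",(wl-pv)@np.c_[x,y,z])
E
python3 aim.py; python3 -c "
from h import *
goal([.5,.0,.35],1.7)"
```

```text
knob [0.5128 0.338  0.1775] [[0.5, -0.0], [0.1, -0.2], [-1.8, -0.9]]
scr R [0.5019 0.2432 0.1318] [[6.5, 5.3], [19.9, -11.0], [21.5, -5.4]]
scr L [0.5411 0.2648 0.1769] [[-5.6, -6.8], [-18.0, 10.5], [-22.0, 8.4]]
pivot [0.5215 0.254  0.1543] r 0.08750409324900543 well in frame [ 0.2998  0.0051 -0.0207]
pivot [0.523  0.2535 0.15  ] r 0.08940924852654789 well in frame [ 0.2984 -0.0009 -0.0034]
shift [-332.89744254  -53.98911343  -19.29619958] turn [-0.00077917 -0.00325312 -0.00645242] t 5.1167 tcp [0.51279965 0.33706192 0.33174338] j [0.58 0.47 0.4  1.51 0.   2.03] F [ 0.1 -0.2 -1. ] w 0.08492946581871007
```

```bash
sed -i 's/s(512,195),w(150/s(640,103),w(150/; s/d(231,138),s(640,103)/d(231,138),s(512,195)/' aim.py; python3 aim.py
```

```text
knob [0.5128 0.338  0.1775] [[0.5, -0.0], [0.1, -0.2], [-1.8, -0.9]]
scr R [0.4841 0.2483 0.1533] [[-0.1, -0.2], [-0.4, 0.9], [-1.4, 1.3]]
scr L [0.5597 0.2585 0.1524] [[1.1, -0.1], [0.8, 0.0], [-2.8, -0.3]]
pivot [0.5219 0.2534 0.1529] r 0.08853804952323498 well in frame [ 0.299   0.004  -0.0152]
pivot [0.523  0.2535 0.15  ] r 0.08940924852654789 well in frame [ 0.2984 -0.0009 -0.0034]
```

```bash
python3 - <<'E'
from h import *
np.set_printoptions(precision=4,suppress=True)
S=load("scene0");D=load("side0")
s=lambda u,v:(200+(u-1.5)/4,155+(v-1.5)/4); d=lambda u,v:(230+(u-1.5)/4,130+(v-1.5)/4)
for a,b in (((559,503),(351,459)),((480,442),(389,524)),((367,530),(497,468))): print(tri([S,D],[s(*a),d(*b)]))
# foot disc top rim centre via scene2/side2/w3
D,S,W=load("side2"),load("scene2"),load("w3")
print("foot side", onz(D,[(250+(189-1.5)/4,120+(287-1.5)/4)],.018))
E
```

```text
(array([ 0.5129, -0.0025,  0.0561]), [array([ 0.2404, -0.039 ]), array([0.175 , 0.0474])])
(array([ 0.5217, -0.064 ,  0.0564]), [array([ 0.2227, -0.031 ]), array([0.1719, 0.0415])])
(array([ 0.6072, -0.037 ,  0.056 ]), [array([ 0.0903, -0.0091]), array([0.0655, 0.0122])])
foot side [[0.5194 0.2489 0.018 ]]
```

```bash
python3 - <<'E'
from h import *
np.set_printoptions(precision=4,suppress=True)
S=load("scene0")
s=lambda L:[(200+(u-1.5)/4,155+(v-1.5)/4) for u,v in L]
P=onz(S,s([(427,260),(325,245),(319,337),(375,343)]),.005);print(P)
for i in ([0,1,2,3],[0,1,3,2],[1,0,2,3],[1,0,3,2]): print(i,fit2(H,P[i]))
E
python3 -c "
from h import *
goal([.5,.0,.34],1.7)"
```

```text
[[ 0.4234 -0.2783  0.005 ]
 [ 0.4696 -0.3253  0.005 ]
 [ 0.519  -0.2455  0.005 ]
 [ 0.4936 -0.2231  0.005 ]]
[0, 1, 2, 3] (array([ 0.473 , -0.2717]), np.float64(0.8307227742099409), array([ 1.4,  3.8, 33.3, 34.6]))
[0, 1, 3, 2] (array([ 0.473 , -0.2717]), np.float64(0.8326844977699633), array([1.5, 3.8, 1. , 1.5]))
[1, 0, 2, 3] (array([ 0.4732, -0.2718]), np.float64(0.8716927865522287), array([62.8, 65. , 35.1, 32.8]))
[1, 0, 3, 2] (array([ 0.4732, -0.2718]), np.float64(0.8675972922065495), array([63. , 64.8,  1.7,  1.2]))
shift [-332.92994827  -53.98121687   -9.29625553] turn [-0.00077917 -0.00325312 -0.00645242] t 5.1167 tcp [0.51279965 0.33706192 0.33174338] j [0.58 0.47 0.4  1.51 0.   2.03] F [ 0.1 -0.2 -1. ] w 0.08492946581871007
```

```bash
python3 -c "
from h import *
goal([.472,-.272,.25],2.40)"
```

```text
shift [-599.74610213 -115.0043383    79.88512532] turn [ 3.91650256e-04 -3.39317845e-03 -7.06451760e-01] t 5.1167 tcp [0.51279965 0.33706192 0.33174338] j [0.58 0.47 0.4  1.51 0.   2.03] F [ 0.1 -0.2 -1. ] w 0.08492946581871007
```

Emit:
{"name": "send_rows", "arguments": {"moves": [[[-600,-115,-5],[0,-0.003,-0.706],85],[[-600,-115,-5],[0,-0.003,-0.706],85],[[-600,-115,-5],[0,-0.003,-0.706],85],[[-600,-115,-5],[0,-0.003,-0.706],85],[[-600,-115,-5],[0,-0.003,-0.706],85],[[-600,-115,-5],[0,-0.003,-0.706],85],[[-600,-115,-5],[0,-0.003,-0.706],85],[[-600,-115,-5],[0,-0.003,-0.706],85],[[-600,-115,-5],[0,-0.003,-0.706],85],[[-600,-115,-5],[0,-0.003,-0.706],85],[[-600,-115,-5],[0,-0.003,-0.706],85],[[-600,-115,-5],[0,-0.003,-0.706],85]]}}

```text
clock: 6.12
eef_pos: [0.4789, -0.1554, 0.3329]
tool_rot: [0.363, 0.932, 0.0, -0.002]
ft_force: [0.2, -0.1, 0.1]
grip_width: 0.0852
```

```bash
python3 -c "
from h import *
goal([.472,-.272,.25],2.40)"
```

```text
shift [-73.97604662 -90.54026147  82.77746169] turn [-0.0008124  -0.0031968  -0.00043616] t 6.1167 tcp [ 0.47889882 -0.15540031  0.33293987] j [-0.31  0.24  0.08  1.41  0.    0.43] F [ 0.2 -0.1  0.1] w 0.08519844949251887
```

Emit:
{"name": "send_rows", "arguments": {"moves": [[[-74,-91,83],[0,-0.003,0],85],[[-74,-91,83],[0,-0.003,0],85],[[-74,-91,83],[0,-0.003,0],85],[[-74,-91,83],[0,-0.003,0],85],[[-74,-91,83],[0,-0.003,0],85],[[-74,-91,83],[0,-0.003,0],85],[[-74,-91,83],[0,-0.003,0],85]]}}

```text
clock: 6.7
eef_pos: [0.4715, -0.2717, 0.2494]
tool_rot: [0.362, 0.932, -0.0, -0.001]
ft_force: [0.3, -0.9, 0.5]
grip_width: 0.0853
```

```bash
python3 - <<'E'
from h import *
c,im=snap("wrist","w4"); goal([.472,-.272,.25],2.4)
t=[.472,-.272];R=Ro.from_euler("z",.83).as_matrix()
P=np.array([[*(R[:2,:2]@h+t),.005] for h in H]); print(proj(c,P).round(0).tolist(),proj(c,[.472,-.272,.037]))
D=load("side2");S=load("scene2")
E
```

```text
shift [-0.42680001 -0.39510295  0.11683124] turn [-0.00048449 -0.00029129  0.00081896] t 6.75 tcp [ 0.47195175 -0.27142039  0.25011676] j [-0.52  0.36  0.02  1.24 -0.    0.22] F [ 0.7 -0.1  0.2] w 0.08479807940899255
[[275.0, 180.0], [277.0, 245.0], [373.0, 195.0], [372.0, 231.0]] [[318.84087212 222.99713859]]
```

View pics/w4.png

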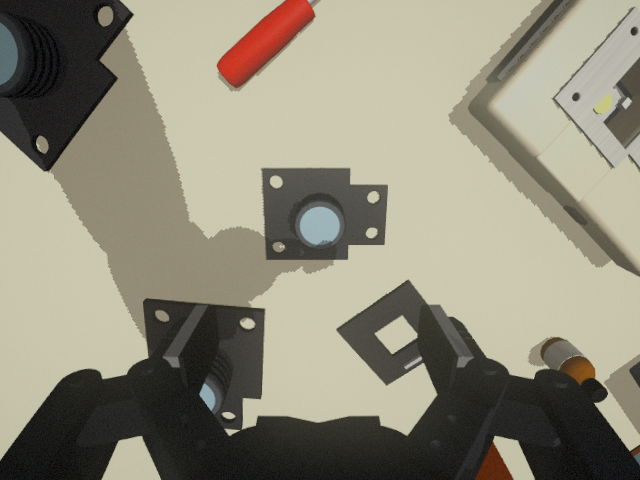

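```bash
python3 - <<'E'
from h import *
c=load("w4")
P=onz(c,[(276,182),(278.5,247),(373,197.5),(372,233)],.004);t,a,e=fit2(H,P);print(t,a,e,onz(c,[(320,226)],.037))
goal([*t,.083],a+np.pi/2)
E
```

```text
[ 0.47404099 -0.27307086] 0.8301107317640694 [0.2 0.4 0.6 0.1] [[ 0.47456003 -0.27303877  0.037     ]]
shift [ -2.70429764   0.27292894 167.11587048] turn [-4.84361257e-04 -2.91511244e-04 -8.81022902e-05] t 6.75 tcp [ 0.47195175 -0.27142039  0.25011676] j [-0.52  0.36  0.02  1.24 -0.    0.22] F [ 0.7 -0.1  0.2] w 0.08479807940899255
```

Emit:
{"name": "send_rows", "arguments": {"moves": [[[-2.7,0.3,40],[0,0,0],85],[[-2.7,0.3,80],[0,0,0],85],[[-2.7,0.3,115],[0,0,0],85],[[-2.7,0.3,145],[0,0,0],85],[[-2.7,0.3,160],[0,0,0],85],[[-2.7,0.3,167],[0,0,0],85],[[-2.7,0.3,167],[0,0,0],85],[[-2.7,0.3,167],[0,0,0],60],[[-2.7,0.3,167],[0,0,0],45],[[-2.7,0.3,167],[0,0,0],40],[[-2.7,0.3,167],[0,0,0],36],[[-2.7,0.3,167],[0,0,0],36]]}}

```text
clock: 7.75
eef_pos: [0.4753, -0.2736, 0.0854]
tool_rot: [0.362, 0.932, -0.0, 0.002]
ft_force: [-0.8, 1.5, 6.4]
grip_width: 0.042
```

Emit:
{"name": "send_rows", "arguments": {"moves": [[[0,0,0],[0,0,0],36],[[0,0,0],[0,0,0],36],[[0,0,0],[0,0,0],36],[[0,0,0],[0,0,0],36]]}}

```text
clock: 8.08
eef_pos: [0.4752, -0.2736, 0.0854]
tool_rot: [0.362, 0.932, -0.0, 0.002]
ft_force: [-0.3, 0.8, 0.4]
grip_width: 0.0419
```

Emit:
{"name": "send_rows", "arguments": {"moves": [[[0,0,-10],[0,0,0],36],[[0,0,-25],[0,0,0],36],[[0,0,-45],[0,0,0],36],[[0,0,-70],[0,0,0],36],[[0,0,-95],[0,0,0],36],[[0,0,-115],[0,0,0],36],[[0,0,-125],[0,0,0],36],[[0,0,-130],[0,0,0],36],[[0,0,-130],[0,0,0],36],[[0,0,-130],[0,0,0],36]]}}

```text
clock: 8.92
eef_pos: [0.4743, -0.2731, 0.2144]
tool_rot: [0.362, 0.932, -0.0, 0.001]
ft_force: [-0.2, -0.5, -2.9]
grip_width: 0.042
```

```bash
python3 - <<'E'
from h import *
o=readout.get_obs()
# plate rel. to tool at grasp: plate origin (.474,-.273), TCP (.4752,-.2736), yaw .830
T0=Ro.from_quat([.362,.932,0,.002]);print("tool az at grasp",np.arctan2(*T0.as_matrix()[[1,0],0]))
goal([.556,-.0275,.215],.145+np.pi/2)
E
```

```text
tool az at grasp 2.400635961268766
shift [105.46470963 236.39397257  -0.64206879] turn [0.00090932 0.00147103 0.68490576] t 8.9167 tcp [ 0.47426692 -0.27311093  0.21444876] j [-0.52  0.39 -0.03  1.15 -0.    0.22] F [-0.2 -0.5 -2.9] w 0.041983852309522965
```

Emit:
{"name": "send_rows", "arguments": {"moves": [[[7,16,0],[0,0,0.046],36],[[20,45,0],[0,0,0.13],36],[[34,76,0],[0,0,0.22],36],[[48,108,0],[0,0,0.31],36],[[63,140,0],[0,0,0.41],36],[[77,172,0],[0,0,0.5],36],[[90,202,0],[0,0,0.585],36],[[99,222,0],[0,0,0.64],36],[[105.5,236.5,0],[0,0.001,0.685],36],[[105.5,236.5,0],[0,0.001,0.685],36],[[105.5,236.5,0],[0,0.001,0.685],36],[[105.5,236.5,0],[0,0.001,0.685],36]]}}

```text
clock: 9.92
eef_pos: [0.5552, -0.0277, 0.2129]
tool_rot: [0.654, 0.757, -0.001, -0.001]
ft_force: [-0.9, -0.1, -3.4]
grip_width: 0.042
```

```bash
python3 - <<'E'
from h import *
goal([.556,-.0275,.151],.145+np.pi/2)
c,w=snap("wrist","w5");c,a=snap("side","side5");c,b=snap("scene","scene5")
out=np.zeros((600,800,3),np.uint8)
out[:300,:400]=cv2.resize(a[190:280,290:410],(400,300),interpolation=cv2.INTER_CUBIC);out[:300,400:]=cv2.resize(b[230:350,220:380],(400,300),interpolation=cv2.INTER_CUBIC)
out[300:,200:600]=cv2.resize(w,(400,300),interpolation=cv2.INTER_AREA)
cv2.imwrite("pics/m5.png",out[:,:,::-1])
E
```

```text
shift [ 0.11173995  0.98849465 61.90671013] turn [-2.09506377e-03  5.95950305e-05  3.79507477e-04] t 9.9167 tcp [ 0.55516592 -0.02773135  0.21290865] j [-0.05  0.41 -0.01  1.16 -0.    1.38] F [-0.9 -0.1 -3.4] w 0.042046228471684086
```

View pics/m5.png

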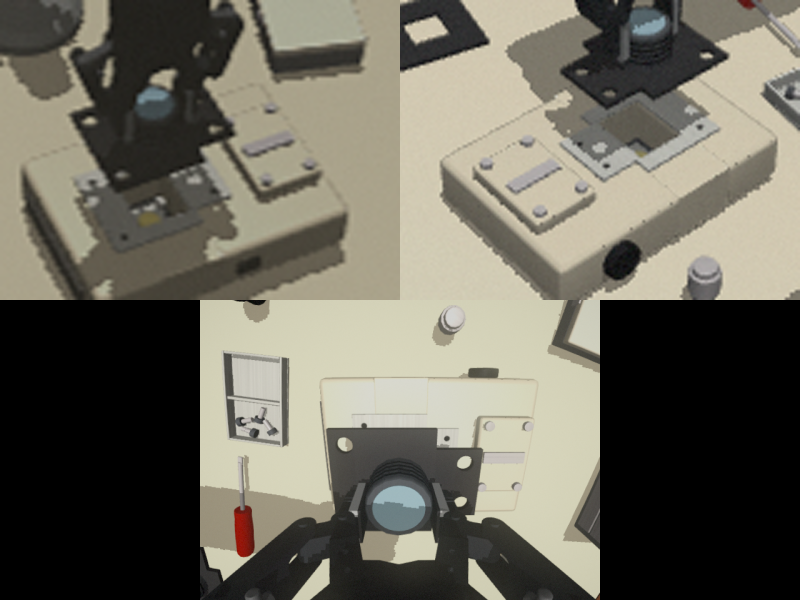

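```bash
python3 - <<'E'
from h import *
np.set_printoptions(precision=4,suppress=True)
c=load("w5");im=cv2.imread("pics/w5.png",0)
def blob(u,v,dark,r=9):
    u,v=int(u),int(v);p=im[v-r:v+r+1,u-r:u+r+1].astype(np.uint8)
    if dark:p=255-p
    _,m=cv2.threshold(p,0,255,cv2.THRESH_OTSU);n,l,st,ce=cv2.connectedComponentsWithStats(m)
    i=min(range(1,n),key=lambda i:np.hypot(*(ce[i]-r)));return ce[i]+[u-r,v-r],st[i,4],st[i,2:4]
T=[blob(262,201,1,8),blob(395,221,1,8)];Hh=[blob(232,230,0,16),blob(422,259,0,16),blob(418,322,0,16)];print(T,Hh)
th=onz(c,[x[0] for x in T],.055);print("threads",th);t,a,e=fit2(H[[0,2]],th);print("well",t,a,e)
h=onz(c,[x[0] for x in Hh],.2129-.0854+.0025);t,a,e=fit2(H[[0,2,3]],h);print("plate",t,a,e)
big=cv2.resize(cv2.imread("pics/w5.png")[180:340,200:460],None,fx=3,fy=3,interpolation=cv2.INTER_CUBIC);cv2.imwrite("pics/w5c.png",big)
E
```

```text
[(array([262.0253, 204.2785]), np.int32(158), array([17, 13], dtype=int32)), (array([394.386 , 221.2632]), np.int32(57), array([9, 9], dtype=int32))] [(array([231.445 , 230.4426]), np.int32(418), array([24, 22], dtype=int32)), (array([422.4  , 259.307]), np.int32(355), array([24, 20], dtype=int32)), (array([416.4856, 322.0206]), np.int32(243), array([20, 16], dtype=int32))]
threads [[ 0.5147 -0.0061  0.055 ]
 [ 0.6034 -0.0048  0.055 ]]
well [ 0.5582 -0.0299] 0.1725601559842238 [0.2 0.2]
plate [ 0.5549 -0.0261] 0.14801245255697762 [0.1 0.2 0.2]
```

View pics/w5c.png

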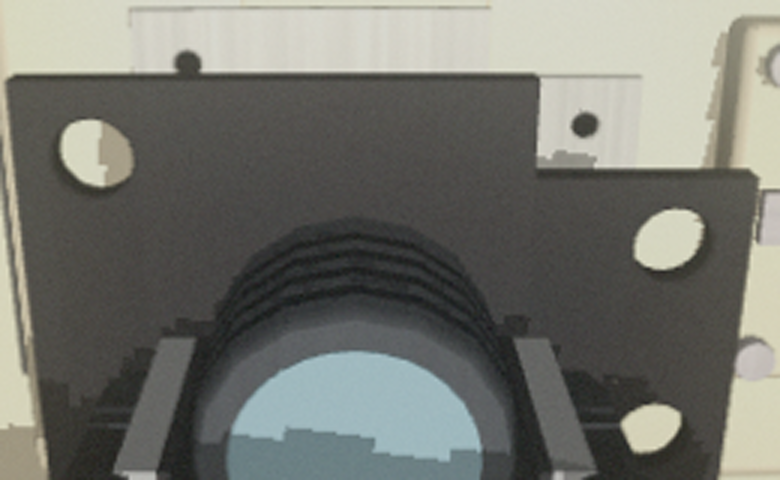

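```bash
python3 - <<'E'
from h import *
np.set_printoptions(precision=4,suppress=True)
c=load("w5");S=load("scene0");D=load("side0")
th=onz(c,[(262.0,200.4),(394.4,221.3)],.055);print("threads",th,fit2(H[[0,2]],th))
h=onz(c,[(231.4,230.4),(422.4,259.3)],.1300);print("plate",fit2(H[[0,2]],h))
s=lambda u,v:(220+(u-400)*.4,230+v*.4); d=lambda u,v:(290+u*.3,190+v*.3)
# later pics: holes/threads in scene5 and side5
print("scene thr", onz(load("scene5"),[s(602,168),s(581,144)],.055))
E
```

```text
threads [[ 0.5144 -0.0035  0.055 ]
 [ 0.6034 -0.0048  0.055 ]] (array([ 0.5574, -0.0286]), np.float64(0.14310200265603523), array([0., 0.]))
plate (array([ 0.5547, -0.0262]), np.float64(0.14475333191333223), array([0., 0.]))
scene thr [[ 0.6058 -0.0029  0.055 ]
 [ 0.6058 -0.0357  0.055 ]]
```

```bash
python3 -c "
from h import *
goal([.5574,-.0297,.1515],.144+np.pi/2)"
```

```text
shift [-1.50983185  1.70896063 62.3666414 ] turn [-0.00021841  0.00015085 -0.00045403] t 10.0667 tcp [ 0.55550476 -0.02843891  0.21386678] j [-0.05  0.4  -0.    1.16 -0.    1.38] F [ 0.4 -0.5 -3. ] w 0.04190094240356922
```

Emit:
{"name": "send_rows", "arguments": {"moves": [[[-0.5,0.5,8],[0,0,0],36],[[-1,1,20],[0,0,0],36],[[-1.5,1.7,32],[0,0,0],36],[[-1.5,1.7,44],[0,0,0],36],[[-1.5,1.7,53],[0,0,0],36],[[-1.5,1.7,59],[0,0,0],36],[[-1.5,1.7,62],[0,0,0],36],[[-1.5,1.7,62],[0,0,0],36],[[-1.5,1.7,62],[0,0,0],36],[[-1.5,1.7,62],[0,0,0],36]]}}

```text
clock: 10.9
eef_pos: [0.5579, -0.0297, 0.1526]
tool_rot: [0.655, 0.756, 0.0, 0.001]
ft_force: [-0.7, -0.1, -2.5]
grip_width: 0.0418
```

```bash
python3 - <<'E'
from h import *
c,w=snap("wrist","w6");c,a=snap("side","side6");c,b=snap("scene","scene6")
goal([.5574,-.0297,.1515],.144+np.pi/2)
out=np.zeros((600,800,3),np.uint8)
out[:300,:400]=cv2.resize(a[205:265,300:380],(400,300),interpolation=cv2.INTER_CUBIC);out[:300,400:]=cv2.resize(b[245:305,275:355],(400,300),interpolation=cv2.INTER_CUBIC)
out[300:600,200:688]=cv2.resize(w[150:300,200:444],(488,300),interpolation=cv2.INTER_CUBIC)
cv2.imwrite("pics/m6.png",out[:,:,::-1])
E
```

```text
shift [-4.50650095e-04 -4.37347521e-01  1.06106030e+00] turn [ 0.00119649  0.00041273 -0.00034166] t 11.05 tcp [ 0.55783146 -0.02963669  0.15256158] j [-0.05  0.46 -0.09  1.02 -0.    1.37] F [-0.  -0.3 -2.7] w 0.04212714547603575
```

View pics/m6.png

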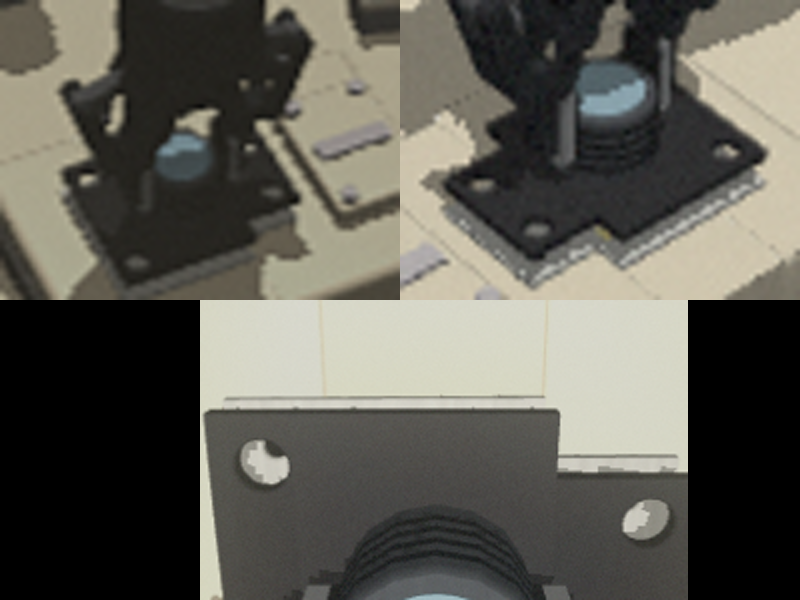

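```bash
python3 - <<'E'
from h import *
np.set_printoptions(precision=4,suppress=True)
o=readout.get_obs();zu=.1526-.0854; W,D,S=load("w6"),load("side6"),load("scene6"); S0,D0=load("scene0"),load("side0")
print("zu",zu)
w=lambda L:[(200+(u-200)/2-.25,150+(v-300)/2-.25) for u,v in L]
C=np.array([[-51,43],[27,43],[61,28]])/1000
print("W seat",fit2(C,onz(W,w([(224,398),(545,397),(678,456)]),.055)))
print("W plate corners",fit2(C[:2],onz(W,w([(205,411),(559,411)]),zu+.005)))
print("W plate holes",fit2(H[[0,2]],onz(W,w([(265.5,462),(646,519)]),zu+.0025)))
print("W thread0",onz(W,w([(277,446)]),.055))
d=lambda L:[(300+u/5-.4,205+v/5-.4) for u,v in L]; s=lambda L:[(275+(u-400)/5-.4,245+v/5-.4) for u,v in L]
print("D plate",fit2(H[[0,1,3]],onz(D,d([(88,179),(137,262),(271,191)]),zu+.003)))
print("S plate",fit2(H[[0,2,3]],onz(S,s([(727,151),(537,230),(483,185)]),zu+.003)))
d0=lambda L:[(230+(u-1.5)/4,130+(v-1.5)/4) for u,v in L]; s0=lambda L:[(200+(u-1.5)/4,155+(v-1.5)/4) for u,v in L]
print("D well",fit2(H,onz(D0,d0([(351,459),(389,524),(474,434),(497,468)]),.055)))
print("S well",fit2(H[[0,1,3]],onz(S0,s0([(559,503),(480,442),(367,530)]),.055)))
E
```

```text
zu 0.06720000000000001
W seat (array([ 0.5575, -0.0285]), np.float64(0.1456557194975487), array([0.3, 0.1, 0.2]))
W plate corners (array([ 0.558 , -0.0278]), np.float64(0.14213747601874316), array([0.4, 0.4]))
W plate holes (array([ 0.5582, -0.0282]), np.float64(0.1433022495282256), array([0.1, 0.1]))
W thread0 [[ 0.5148 -0.0036  0.055 ]]
D plate (array([ 0.5557, -0.0252]), np.float64(0.14775877635670528), array([0.6, 0.7, 0.1]))
S plate (array([ 0.5558, -0.0283]), np.float64(0.14934614303583663), array([0.7, 0.5, 0.3]))
D well (array([ 0.5559, -0.0265]), np.float64(0.1452095816394219), array([0.1, 0.2, 0.3, 0.5]))
S well (array([ 0.5557, -0.0287]), np.float64(0.14874553668694582), array([0.3, 0.6, 0.3]))
```

Emit:
{"name": "send_rows", "arguments": {"moves": [[[-0.4,-0.2,1.2],[0,0,0],36],[[-0.7,-0.4,2.2],[0.001,0,0],36],[[-0.7,-0.4,2.2],[0.001,0,0],36],[[-0.7,-0.4,2.2],[0.001,0,0],36],[[-0.7,-0.4,2.2],[0.001,0,0],36],[[-0.7,-0.4,2.2],[0.001,0,0],36],[[-0.7,-0.4,2.2],[0.001,0,0],36],[[-0.7,-0.4,2.2],[0.001,0,0],36]]}}

```text
clock: 11.72
eef_pos: [0.5575, -0.0304, 0.1503]
tool_rot: [0.655, 0.756, -0.0, 0.0]
ft_force: [-0.3, -0.6, -3.0]
grip_width: 0.042
```

```bash
python3 - <<'E'
from h import *
np.set_printoptions(precision=4,suppress=True)
goal([.5575,-.0303,.1504],.144+np.pi/2)
c,a=snap("side","side7");c,b=snap("scene","scene7");c,w=snap("wrist","w7")
goal([.5575,-.0303,.1504],.144+np.pi/2)
a0=cv2.imread("pics/scene2.png")[:,:,::-1]
# lamp unchanged since release?
print("lamp px diff scene",(np.abs(b.astype(int)-a0)[290:390,380:440].max(2)>60).mean())
out=np.zeros((600,800,3),np.uint8)
out[:300,:400]=cv2.resize(a[205:265,300:380],(400,300),interpolation=cv2.INTER_CUBIC);out[:300,400:]=cv2.resize(b[230:400,260:487],(400,300),interpolation=cv2.INTER_CUBIC)
out[300:600,0:488]=cv2.resize(w[150:300,200:444],(488,300),interpolation=cv2.INTER_CUBIC)
out[300:600,500:800]=cv2.resize(a[120:220,250:350],(300,300),interpolation=cv2.INTER_CUBIC)
cv2.imwrite("pics/m7.png",out[:,:,::-1])
E
```

```text
shift [ 0.1123 -0.0213 -0.0782] turn [ 0.0001  0.0004 -0.0004] t 11.7167 tcp [ 0.5575 -0.0304  0.1503] j [-0.05  0.46 -0.09  1.02 -0.    1.37] F [-0.3 -0.6 -3. ] w 0.04199993267963922
shift [ 0.1038 -0.0378 -0.0604] turn [ 0.0002  0.0004 -0.0003] t 11.8667 tcp [ 0.5576 -0.0304  0.1503] j [-0.05  0.46 -0.09  1.02 -0.    1.37] F [-0.3 -0.2 -2.8] w 0.04221054399611821
lamp px diff scene 0.31066666666666665
```

View pics/m7.png

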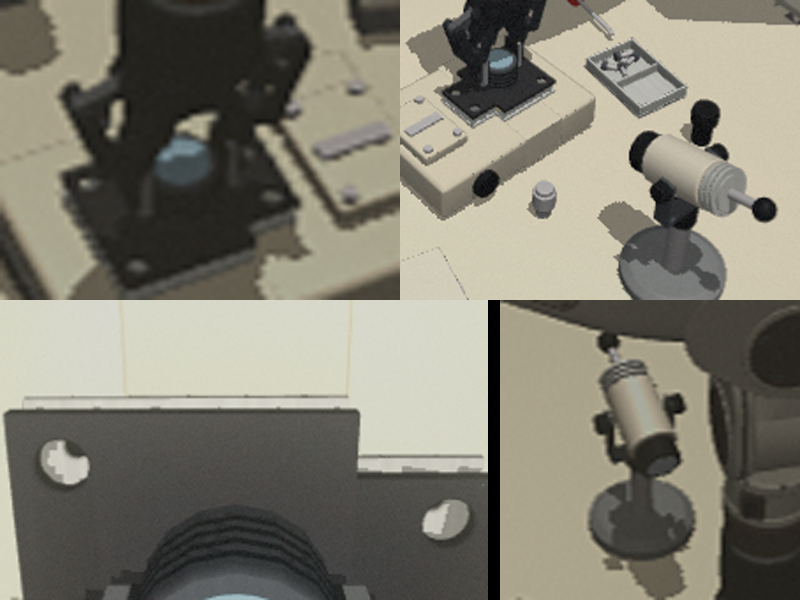

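```bash
python3 -c "
from h import *
order.job_done(); o=readout.get_obs(); print(o['clock'],o['eef_pos'],o['grip_width'],o['ft_force'])"
```

```text
the job is handed in; nothing more can be done
the job is handed in; nothing more can be done
```

I aimed the lamp at the well and let go of it. I then picked up the smaller stepped plate, whose hole spacing of about 62 and 34 mm matches your sizes, and handed the job in with it hovering over the seat. No verdict came back.

- **Lamp:** my measured beam line passes the well centre within about 4 mm sideways. It runs high by about 3 mm or 15 mm, depending on which pivot height I use. Both are inside the 20 mm limit, but the vertical aim is the least certain check. A later picture showed the lamp had not moved since I let go.
- **Plate position:** before my last small correction (under 1 mm sideways), the three cameras put the plate 0.1 to 1.3 mm from the right place, and its rotation was off by less than 0.004 rad. I did not measure again after that correction, but the last picture looked lined up.
- **Plate height and grip:** from the gripper height, the underside is about 10 mm above the seat. The gripper is level and still, holding the collar at 42 mm opening. The wrist feels about 3 N, roughly the plate's weight, so there is no sign of it touching the base.
- **Readings that disagreed:**
  - The cameras differ by up to about 2 mm in absolute position. I compared plate and seat within each camera to cancel that out.
  - The grip opening read slightly under the true sizes: 19 mm on the 22 mm knob and 42 mm on the 44 mm collar.
  - An automatic before/after comparison of the lamp picture showed a large change. I put that down to the arm's shadow, because the knob was at the same pixels.

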